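# Cap a sample bottle and leave it a quarter turn loose for venting

### The job

Get the sample bottle ready for the autoclave: stand it upright with its square foot fully down in the square pocket of the raised capping stand, and only then screw its cap down until it bottoms out. Then back the cap off a quarter turn so that it can vent, and finish holding the cap there: the program ends with the gripper still closed on the cap and the bottle still seated in the stand. Leave the other things on the worktop where they are.

Things in the scene. Friction and masses are not known exactly. Their poses are not given: they have to be found in the camera images.
- bottle_mid (a point): Loose off-white plastic sample bottle, about 0.18 kg, starts upright. Square foot 44 x 44 mm, 12 mm high; above it a round body 36 mm in diameter from 12 to 54 mm height, then a taper to the neck at 64 mm, and the cap. This point is on its axis, 45 mm above its underside; z up the axis, x and y square to the foot's sides.
- bottle_foot (a point): The centre of the underside of the bottle's square foot; same axes as bottle_mid.
- cap_mid (a point): Centre of the bottle's grey ribbed screw cap, 36 mm in diameter (37 over the ribs), 18 mm high, already started on the thread, not removable. Screwed home this point is 79 mm above the bottle's underside; it rises 4 mm per full turn of unscrewing. x is along a pointer rib on the cap's top (16 x 5 mm, 2.5 mm high, from the middle towards the edge); z up.
- cap (a joint): Angle of the cap on the bottle, rad. 0 = bottomed out (hard stop, pointer along the bottle's x); grows as the cap is unscrewed, counter-clockwise from above (right-hand thread: clockwise tightens and lowers it); stop at 5.0. Starts 1.7 to 3.7 open. Thread friction about 0.04 N m; it stays where it is left.
- nest (a point): Metal capping stand, fixed to the worktop: base plate 105 mm square, 8 mm thick, narrow column, head 66 x 66 mm with its top at 52 mm. In the head a square pocket 46.5 x 46.5 mm, 12 mm deep, with 4 mm lead-in chamfers; it takes the foot in any of four quarter-turn positions and stops it turning. This point: centre of the pocket's floor, 40 mm above the worktop; x, y along its sides, z up.
- tape_roll: Bystander, to be left alone: white roll of adhesive tape lying flat, 42 mm across, 22 mm high; origin at the centre of its underside.
- cover_slips: Bystander, to be left alone: small dark box of cover slips, 34 x 50 x 16 mm high; origin at the centre of its underside.
- petri: Bystander, to be left alone: closed petri dish, 62 mm across, 16 mm high; origin at the centre of its underside.
- capillary_box: Bystander, to be left alone: slim box of capillary tubes, 30 x 84 x 22 mm high; origin at the centre of its underside.
- timer: Bystander, to be left alone: bench timer with push keys, 66 x 58 x 20 mm high; origin at the centre of its underside.

How it is judged:
On the way, in this order (a step that is already met when the one before it is completed fails the run):
1. the bottle stands upright with its foot down in the stand's pocket, the cap not yet screwed home (horizontal distance between bottle_foot and nest below 0.004 m and z of bottle_foot in the frame of nest below 0.004 m and angle between bottle_foot's own z axis and vertical below 0.1 rad and value of joint cap above 0.5 rad), for 0.2 s.
2. with the bottle seated in the stand, the cap is screwed down until it bottoms out (horizontal distance between bottle_foot and nest below 0.004 m and z of bottle_foot in the frame of nest below 0.004 m and angle between bottle_foot's own z axis and vertical below 0.1 rad and value of joint cap below 0.08 rad), for 0.1 s.
At the end, for the whole second after the job is handed in: The bottle's foot is in the pocket (within 4 mm sideways and in height of the pocket's floor, tilted less than 0.1 rad) and at rest; the cap, having been bottomed out, is a quarter turn open (1.2 to 1.94 rad); the fingers are still closed on the cap (more than 2 N) (horizontal distance between bottle_foot and nest below 0.004 m and z of bottle_foot in the frame of nest below 0.004 m and angle between bottle_foot's own z axis and vertical below 0.1 rad and value of joint cap between 1.2 and 1.94 rad and contact force between the fingers and cap above 2 N and linear speed of bottle below 0.02 m/s); the arm keeps its last pose, push and grip.
It fails at once if a bystander is pushed more than 30 mm from its place (distance of any of tape_roll, cover_slips, petri, capillary_box, timer from where it was at the start of the episode above 0.03 m).
It also fails if it takes over 70 s, if anything falls off the work surface, if the arm or the gripper's body presses on something with over 40 N, if the wrist force passes 120 N, or if a joint passes its speed limit or range.

### The arm

A 7-joint arm with a two-finger parallel gripper is mounted at the origin on a cart in front of the work surface, level with it; the furniture and walls round the work are solid. World frame = base frame: x ahead of the robot, y to its left, z up, the work surface at z = 0. Lengths are in m, angles in rad, forces in N, time in s.
With the tool pointing down it reaches from about 0.4 to 0.875 m from the base axis. Payload 19.3 kg.
Tool frame: the origin (TCP) lies on the centre line of the jaws, within the pads' length; the fingertips stand 14 mm ahead of it and the grasp point (between the pads) lies 5 mm behind it; y points along the fingers, x is the direction in which the jaws open and shut, and the axes are right-handed (so a half turn about y gives the same grasp; the last joint's range is limited). The gripper opens to 85 mm and grips with 20 to 120 N. Pads are 22 mm wide; open, the fingers measure 114 mm over their backs; the gripper's body (76 mm by 85 mm) begins 54 mm behind the grasp point. The pads swing forward as they close: fully open they stand 13 mm farther back than shut.
Start: joints at [1.235, 0.521, -0.036, 1.599, 0.021, 1.021, -0.113], TCP at [0.164, -0.603, 0.245] pointing down, gripper open.
Joint ranges: [-2.91, 2.91], [-0.3, 2.13], [-1.5, 1.42], [0.17, 2.43], [-1.26, 4.41], [0.16, 1.93], [-2.52, 2.52]. Speed limits (rad/s): [1.89, 1.89, 2.39, 2.39, 3.01, 3.01, 3.01].

### API

Orientations are given as [roll, pitch, yaw] about the fixed x, y, z axes, in that order (R = Rz(yaw) Ry(pitch) Rx(roll)).
In Python, from workcell import monitor, grab_frame, workorder gives the robot as it stands.
- The arm moves only by the tool drive_tool, never from a script. Its argument "steps" is one flat list of numbers, 5 for each row, row after row: the finger opening in mm, from 0 to 85.4, then the shift along the world's x, y, z in mm, then the turn about the world's z in degrees. In form: [fingers, tx, ty, tz, twist, fingers, tx, ty, tz, twist, ...]. A call has exactly 5 rows; each row shifts and turns the commanded pose from where the row before left it; what a row does not reach is not made up. A row lasts 1/12 s, in which the tool goes at most 41.7 mm and 7.16 degrees, less where a joint would pass 70% of its speed; a pose out of reach is approached as far as the arm can. A call is refused whole if a number of a shift passes 41.7 or a number of a turn 7.16, either way. A call with a gripper value outside its range is refused whole. The fingers move at their own pace and stop on an object; "grip_force" is the grip in N (left out, the last holds). Time passes only in rows, so rows that do not move let the fingers close, or fill a call up. It gives the time, the measured TCP pose, the force and the opening at its end, in the units of the state.
- monitor.observe(): the state, without advancing time (a new reading comes with each control period).
- grab_frame(name): name is "scene" or "top" or "wrist"; returns a dict with "frame" (480x640x3 uint8, red, green, blue), "vertical_fov" (degrees; the focal length in pixels is half the picture's height over the tangent of half this angle, whatever the lens; pixels are square), "cx", "cy" (the principal point, pixels), "xyz" and "orientation" of the camera in the world. Camera axes: x right, y down, z forward; pixel columns grow to the right and rows downward; lengths in m; the calibration is good to about 2 mm. A picture is of the moment at which its call begins. There is no depth.
- workorder.job_done(): hands the job in, once; it reports no verdict.
The state is a dict: "clock": time; "qpos": joint angles; "qd": joint speeds; "joint_efforts": joint torques, N m; "position": TCP position; "tool_rot": TCP orientation; "force": force on the tool from outside, world axes, zero at the start; "moment": the same for the moment, N m; "grip_width": finger opening in m.
Only numpy, scipy, OpenCV 4.12 (cv2) and the standard library are available. Lean on these libraries where they do the work, as an engineer would, in place of code of your own. Each camera call takes 0.05 s, during which the arm holds its last target. There are 200 camera calls.

## Working session

There is one attempt and no reset: what is moved stays moved. The work goes in short steps, Python scripts to look and compute and a tool call to move; the robot and the scene stay as the last step left them, time stands still between calls to the robot, and variables do not carry over. Pictures are saved under pics/ and viewed, about 8 in all and at most 12, crops included, and the job is handed in when it is done.

Besides the shell and the picture viewer there is one more tool, called after "Request:" as a command line: name --argument value ..., lists and objects as JSON in quotes. drive_tool: Moves the arm, as the interface text tells. Its arguments: {"type":"object","properties":{"steps":{"type":"array"},"grip_force":{"type":"number"}},"required":["steps"]}

```bash
mkdir -p pics; cat > h.py <<'E'
import numpy as np, cv2
from scipy.spatial.transform import Rotation as R
from workcell import monitor, grab_frame, workorder
def snap(name,fn):
    d=grab_frame(name); cv2.imwrite('pics/'+fn,d['frame'][:,:,::-1]); 
    np.save('pics/'+fn+'.npy',{k:v for k,v in d.items() if k!='frame'},allow_pickle=True); return d
def cal(d):
    f=240/np.tan(np.radians(d['vertical_fov'])/2); o=np.array(d['orientation'])
    M=o if o.shape==(3,3) else R.from_euler('xyz',o).as_matrix()
    return f,M,np.array(d['xyz'])
def load(fn): return np.load('pics/'+fn+'.npy',allow_pickle=True).item()
def ray(d,u,v,z):
    f,M,p=cal(d); r=M@np.array([(u-d['cx'])/f,(v-d['cy'])/f,1]); return p+r*(z-p[2])/r[2]
def proj(d,P):
    f,M,p=cal(d); c=M.T@(np.array(P)-p); return d['cx']+f*c[0]/c[2], d['cy']+f*c[1]/c[2]
E
python3 - <<'E'
from h import *
s=monitor.observe(); print(s)
for n in ('scene','top'):
    d=snap(n,n+'0.png'); print({k:v for k,v in d.items() if k!='frame'})
E
```

```text
{'clock': 0.0, 'qpos': array([ 1.23480128,  0.52199361, -0.03629937,  1.60003851,  0.02124053,
        1.02108416, -0.11277889]), 'qd': array([-9.19596254e-04,  3.17773837e-04,  4.49370105e-05,  1.15726361e-03,
        2.98324483e-04, -2.33738771e-04,  7.58559087e-05]), 'joint_efforts': array([-8.20768346e-04, -9.27133656e+01,  1.97972752e+00, -3.69947898e+01,
        1.80087023e-02,  7.87830446e-03, -3.70113821e-05]), 'position': array([ 0.16402367, -0.60274824,  0.24472783]), 'tool_rot': array([-1.57092645e+00,  1.13081257e-03, -1.30499277e+00]), 'force': array([ 0.01600237, -0.6009519 ,  0.39760952]), 'moment': array([ 0.01894942,  0.02236741, -0.02315524]), 'grip_width': 0.08549110873226702}
{'vertical_fov': 54.73318585626526, 'cx': 322.0112553525369, 'cy': 242.3970479212727, 'xyz': array([-0.24373164,  0.75917473,  0.94687208]), 'orientation': array([-2.21364541,  0.02453493, -2.37703465])}
{'vertical_fov': 44.90623259845952, 'cx': 319.76237015271334, 'cy': 233.60493204593885, 'xyz': array([ 0.27505956, -0.06368534,  1.43278612]), 'orientation': array([-2.92024379e+00, -2.42037190e-03, -1.52249489e+00])}
```

View pics/top0.png

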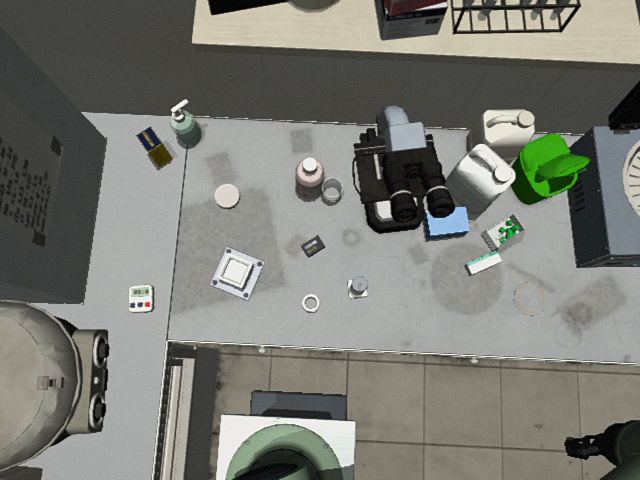

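View pics/scene0.png

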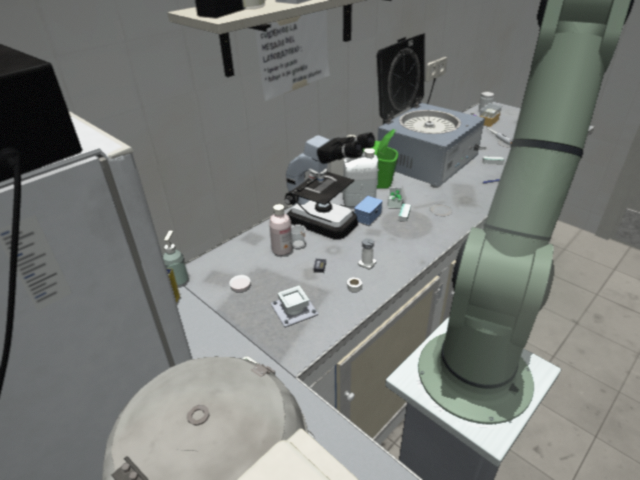

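```bash
python3 - <<'E'
from h import *
im=cv2.imread('pics/top0.png')
a=cv2.resize(im[235:305,200:275],None,fx=5.3,fy=5.3,interpolation=cv2.INTER_CUBIC)
b=cv2.resize(im[260:312,325:395],None,fx=5.6,fy=5.6,interpolation=cv2.INTER_CUBIC)
h=max(a.shape[0],b.shape[0]); c=np.zeros((h,a.shape[1]+b.shape[1],3),np.uint8); c[:a.shape[0],:a.shape[1]]=a; c[:b.shape[0],a.shape[1]:]=b
print(a.shape,b.shape); cv2.imwrite('pics/crop0.png',c)
d=load('top0.png')
for n,u,v,z in [('bot',358,288,.04),('nest',237,272,.052),('tape',311,303,.02),('slips',313,246,.016),('petri',227,196,.016),('timer',141,299,.02),('pinkbottle',310,165,.15)]: print(n,ray(d,u,v,z).round(3))
E
```

```text
(371, 398, 3) (291, 392, 3)
bot [ 0.459 -0.15   0.04 ]
nest [0.482 0.142 0.052]
tape [ 0.419 -0.039  0.02 ]
slips [ 0.561 -0.036  0.016]
petri [0.68  0.188 0.016]
timer [0.409 0.374 0.02 ]
pinkbottle [ 0.726 -0.022  0.15 ]
```

View pics/crop0.png

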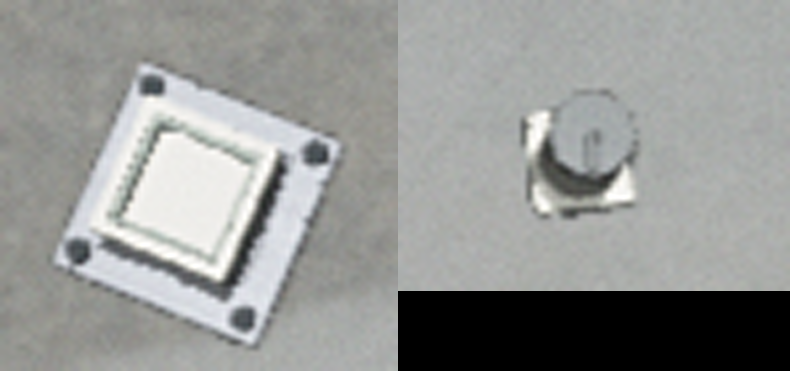

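```bash
python3 - <<'E'
from h import *
d=load('top0.png')
A=lambda x,y:(200+x/5.3,235+y/5.3); B=lambda x,y:(325+(x-398)/5.6,260+y/5.6)
n=np.array([ray(d,*A(*p),.052) for p in [(155,98),(282,148),(225,285),(92,235)]]); print(n.round(4),n.mean(0))
e=n[1]-n[0]; print('nest yaw',np.degrees(np.arctan2(e[1],e[0])))
f=np.array([ray(d,*B(*p),.012) for p in [(527,112),(538,217),(636,205)]]); print(f.round(4)); print('c',(f[0]+f[2])/2)
e=f[0]-f[1];print('foot yaw',np.degrees(np.arctan2(e[1],e[0]))); e=f[1]-f[2];print('foot yaw y',np.degrees(np.arctan2(e[1],e[0])))
print('cap',ray(d,*B(594,133),.09)); p=ray(d,*B(592,140),.09)-ray(d,*B(592,170),.09); print('pointer',np.degrees(np.arctan2(-p[1],-p[0])))
E
```

```text
[[0.5257 0.1642 0.052 ]
 [0.5054 0.1046 0.052 ]
 [0.4419 0.1257 0.052 ]
 [0.4615 0.1874 0.052 ]] [0.48363233 0.14545418 0.052     ]
nest yaw -108.77363623900855
[[ 0.481  -0.1269  0.012 ]
 [ 0.435  -0.1334  0.012 ]
 [ 0.4424 -0.1761  0.012 ]]
c [ 0.4616618  -0.15148442  0.012     ]
foot yaw 8.10167620528331
foot yaw y 99.7514351575692
cap [ 0.46223547 -0.15156083  0.09      ]
pointer -178.09641267545015
```

Request:
drive_tool --steps '[85,20,31,0,3.8,85,20,31,0,3.8,85,20,31,0,3.8,85,20,31,0,3.8,85,20,31,0,3.8]' --grip_force 40

```text
clock: 0.52
position: [0.2646, -0.4463, 0.2451]
tool_rot: [-1.571, 0.0, -0.97]
force: [1.2, -1.4, 0.7]
grip_width: 0.085
```

Request:
drive_tool --steps '[85,20,31,0,3.8,85,20,31,0,3.8,85,20,31,0,3.8,85,20,31,0,3.8,85,20,31,0,3.8]'

```text
clock: 0.93
position: [0.3646, -0.2914, 0.2453]
tool_rot: [-1.571, 0.0, -0.639]
force: [1.1, -1.5, 0.9]
grip_width: 0.0849
```

Request:
drive_tool --steps '[85,20,30,0,3.8,85,20,30,0,3.8,85,20,30,0,3.8,85,0,0,0,0,85,0,0,0,0]'

```text
clock: 1.35
position: [0.4249, -0.2015, 0.2452]
tool_rot: [-1.57, 0.0, -0.439]
force: [-0.1, -0.6, 0.6]
grip_width: 0.085
```

```bash
python3 - <<'E'
from h import *
d=snap('wrist','w1.png'); print({k:v for k,v in d.items() if k!='frame'}); print(monitor.observe()['position'])
print(proj(d,[.4617,-.1515,.09]),proj(d,[.4617,-.1515,0]))
E
```

```text
{'vertical_fov': 65.41861156807862, 'cx': 324.6169333088741, 'cy': 234.24038022552284, 'xyz': array([ 0.45598858, -0.13676087,  0.37401294]), 'orientation': array([ 2.85489600e+00, -4.07410009e-05, -4.39025936e-01])}
[ 0.42410258 -0.202796    0.2450691 ]
(np.float64(340.1116474713003), np.float64(139.49868901654995)) (np.float64(336.41112186258357), np.float64(135.81654505674777))
```

View pics/w1.png

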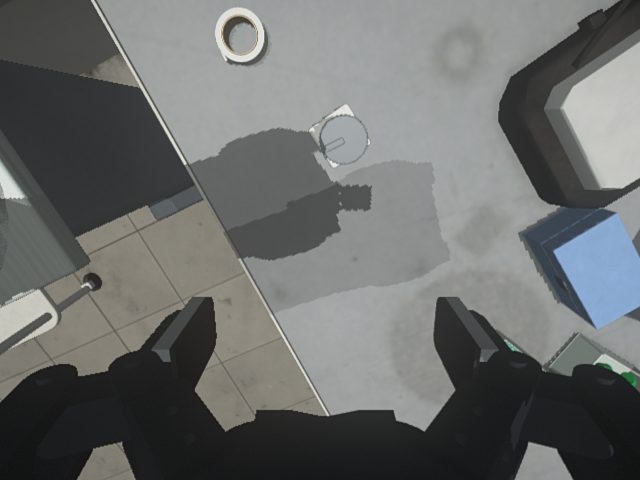

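```bash
python3 - <<'E'
from h import *
d=load('w1.png')
f=np.array([ray(d,*p,.012) for p in [(348,104),(312,132),(334,167)]]);print(f.round(4),(f[0]+f[2])/2)
for a,b in((0,1),(1,2)):
  e=f[a]-f[b];print(np.degrees(np.arctan2(e[1],e[0])),np.linalg.norm(e[:2]))
print('cap',ray(d,344,139,.09)); p=ray(d,325,151,.0915)-ray(d,344,140,.0915); print('pointer',np.degrees(np.arctan2(p[1],p[0])))
im=cv2.imread('pics/w1.png')[85:185,270:410]; cv2.imwrite('pics/c1.png',cv2.resize(im,None,fx=5.5,fy=5.5,interpolation=cv2.INTER_CUBIC))
E
```

```text
[[ 0.4829 -0.1299  0.012 ]
 [ 0.4423 -0.1382  0.012 ]
 [ 0.4474 -0.1763  0.012 ]] [ 0.46511878 -0.15312904  0.012     ]
11.532363419065906 0.041408802550528645
97.54599843446184 0.0384828172835561
cap [ 0.46444157 -0.15239356  0.09      ]
pointer -175.62366074235084
```

View pics/c1.png

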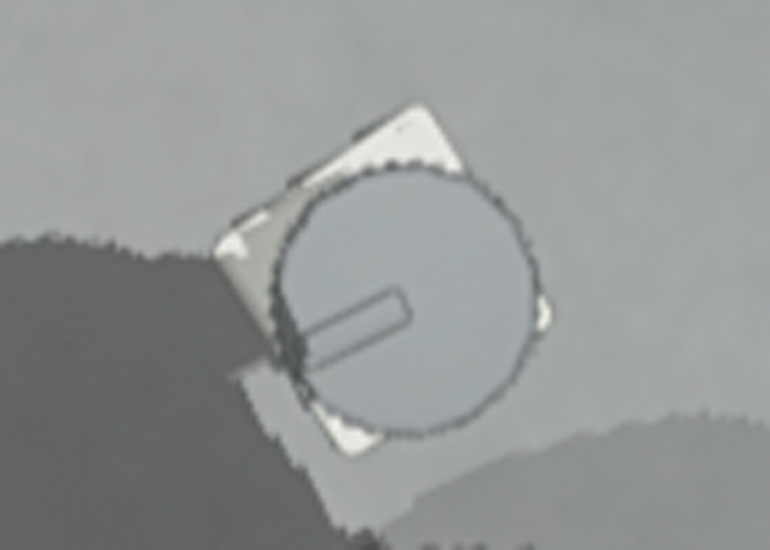

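Request:
drive_tool --steps '[85,16,20,0,0,85,16,20,0,0,85,8,11,0,0,85,0,0,-25,0,85,0,0,-25,0]'

```text
clock: 1.82
position: [0.4646, -0.1527, 0.1953]
tool_rot: [-1.571, -0.002, -0.444]
force: [0.9, -1.3, -0.5]
grip_width: 0.0848
```

Request:
drive_tool --steps '[85,0,0,-25,0,85,0,0,-20,0,85,0,0,-10,0,85,0,0,0,0,85,0,0,0,0]'

```text
clock: 2.23
position: [0.464, -0.1526, 0.1406]
tool_rot: [-1.571, 0.0, -0.444]
force: [0.7, -0.2, 0.3]
grip_width: 0.0849
```

Request:
drive_tool --steps '[85,0,0,-25,0,85,0,0,-25,0,85,0,0,-25,0,85,0,0,-15,0,85,0,0,-7,0]'

```text
clock: 2.65
position: [0.4642, -0.1524, 0.0428]
tool_rot: [-1.571, 0.0, -0.443]
force: [-0.2, -0.1, 1.1]
grip_width: 0.085
```

Request:
drive_tool --steps '[85,0,0,0,0,60,0,0,0,0,45,0,0,0,0,38,0,0,0,0,30,0,0,0,0]'

```text
clock: 3.07
position: [0.4646, -0.1523, 0.0442]
tool_rot: [-1.571, -0.001, -0.443]
force: [-0.3, 0.3, 0.8]
grip_width: 0.0383
```

Request:
drive_tool --steps '[20,0,0,0,0,20,0,0,0,0,20,0,0,0,0,20,0,0,0,0,20,0,0,0,0]'

```text
clock: 3.48
position: [0.4646, -0.1523, 0.0443]
tool_rot: [-1.571, -0.001, -0.443]
force: [-2.7, 0.9, 15.5]
grip_width: 0.0348
```

Request:
drive_tool --steps '[20,0,0,10,0,20,0,0,20,0,20,0,0,30,0,20,0,0,30,0,20,0,0,20,0]'

```text
clock: 3.9
position: [0.4645, -0.152, 0.1563]
tool_rot: [-1.57, -0.002, -0.443]
force: [0.5, -0.8, -0.9]
grip_width: 0.0349
```

Request:
drive_tool --steps '[20,-4,20,0,-2.8,20,-4,25,0,-2.8,20,-5,25,0,-2.8,20,-5,25,0,-2.8,20,-5,25,0,-2.8]'

```text
clock: 4.32
position: [0.4407, -0.0311, 0.154]
tool_rot: [-1.571, -0.0, -0.69]
force: [1.3, 0.3, -1.7]
grip_width: 0.035
```

Request:
drive_tool --steps '[20,-4,25,0,-2.8,20,-4,25,0,-2.8,20,-5,25,0,-2.8,20,-5,25,0,-2.8,20,-5,20,0,-2.8]'

```text
clock: 4.73
position: [0.4177, 0.0897, 0.154]
tool_rot: [-1.57, 0.0, -0.933]
force: [-0.5, 0.8, -1.7]
grip_width: 0.0343
```

Request:
drive_tool --steps '[20,0,8,0,0,20,0,0,0,0,20,0,0,0,0,20,0,0,0,0,20,0,0,0,0]'

```text
clock: 5.15
position: [0.4183, 0.0948, 0.1534]
tool_rot: [-1.571, -0.0, -0.933]
force: [-0.9, 0.4, -2.3]
grip_width: 0.0348
```

```bash
python3 - <<'E'
from h import *
d=snap('wrist','w2.png'); s=monitor.observe(); print(d['xyz'],d['orientation'],s['position'],s['tool_rot'],s['qpos'])
print(proj(d,[.4836,.1455,.04]))
E
```

```text
[0.47662082 0.13737911 0.2821913 ] [ 2.85445363e+00 -6.16010638e-04 -9.32474823e-01] [0.41833218 0.09495007 0.153345  ] [-1.57094018e+00 -1.46903602e-04 -9.32810187e-01] [-0.1031503   0.37594512 -0.31780603  2.16852845  0.19801261  0.62376731
 -1.49434909]
(np.float64(320.52240946801703), np.float64(106.1391833299796))
```

View pics/w2.png

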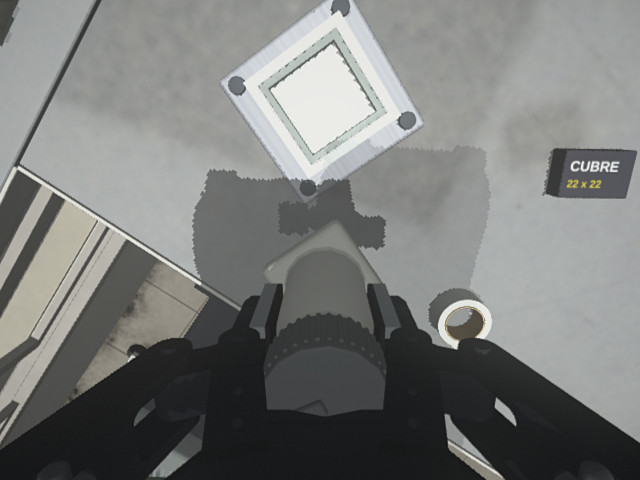

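```bash
python3 - <<'E'
from h import *
im=cv2.imread('pics/w2.png')
a=cv2.resize(im[0:200,215:430],None,fx=3,fy=3,interpolation=cv2.INTER_CUBIC)
cv2.imwrite('pics/c2.png',cv2.resize(im[0:300,215:430],None,fx=2,fy=2,interpolation=cv2.INTER_CUBIC))
E
```

```text
(no output)
```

View pics/c2.png

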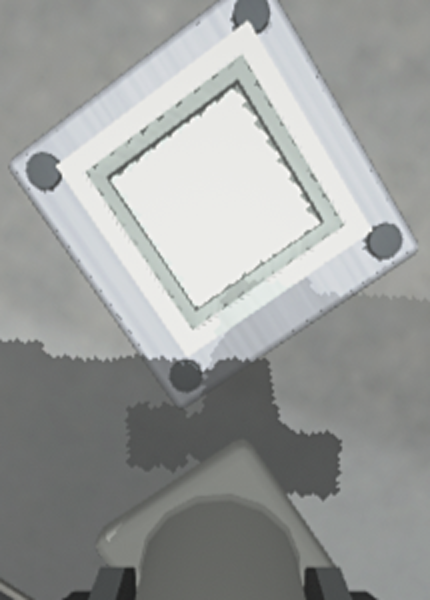

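```bash
python3 - <<'E'
from h import *
d=load('w2.png')
n=np.array([ray(d,*p,.052) for p in [(336,27.5),(387.5,111),(312,164.5),(258.5,86)]]); print(n.round(4),'nest',n.mean(0))
for i in range(4):
  e=n[(i+1)%4]-n[i]; print(np.degrees(np.arctan2(e[1],e[0])),np.linalg.norm(e))
for z in(.115,.121):
  f=np.array([ray(d,*p,z) for p in [(336.5,220),(263.5,268.5),(380,282.5)]])
  print(z,f.round(4))
  for i in(1,2):
    e=f[i]-f[0]; print(np.degrees(np.arctan2(e[1],e[0])),np.linalg.norm(e))
  a=f[1]-f[0];a/=np.linalg.norm(a); b=np.array([a[1],-a[0],0]); b*=np.sign(b@(f[2]-f[0])); print('foot c',f[0]+.022*(a+b))
E
```

```text
[[0.5214 0.1626 0.052 ]
 [0.5044 0.112  0.052 ]
 [0.4531 0.1293 0.052 ]
 [0.4708 0.1802 0.052 ]] nest [0.48745042 0.14604572 0.052     ]
-108.55606246895505 0.05338695093676265
161.3941336151986 0.05419066035244699
70.79043760465396 0.053932648779412375
-19.186252119877814 0.0535787530604949
0.115 [[0.4458 0.1076 0.115 ]
 [0.4058 0.1212 0.115 ]
 [0.4334 0.0718 0.115 ]]
161.1445929969242 0.04224114358992107
-109.05623669137324 0.03787256061103918
foot c [0.41786902 0.09384738 0.115     ]
0.121 [[0.4469 0.1086 0.121 ]
 [0.4084 0.1218 0.121 ]
 [0.435  0.0741 0.121 ]]
161.1445929969242 0.04072523418980603
-109.05623669137319 0.036513426701359715
foot c [0.41897515 0.09491761 0.121     ]
```

Request:
drive_tool --steps '[20,14,10,0,0,20,19,14,0,0,20,19,14,0,0,20,12,9,0,0,20,5,4,0,0]'

```text
clock: 5.62
position: [0.4886, 0.1475, 0.1531]
tool_rot: [-1.57, 0.0, -0.932]
force: [-0.6, 0.0, -1.5]
grip_width: 0.0347
```

Request:
drive_tool --steps '[20,0,0,-15,0,20,0,0,-20,0,20,0,0,-12,0,20,0,0,-6,0,20,0,0,0,0]'

```text
clock: 6.03
position: [0.4864, 0.1461, 0.0993]
tool_rot: [-1.573, 0.001, -0.932]
force: [-0.7, -0.3, -1.2]
grip_width: 0.0348
```

Request:
drive_tool --steps '[20,0,0,0,0,20,0,0,-2,0,20,0,0,-2,0,20,0,0,-1,0,20,0,0,0,0]'

```text
clock: 6.45
position: [0.4872, 0.1469, 0.0954]
tool_rot: [-1.571, -0.0, -0.932]
force: [0.6, 0.3, -2.0]
grip_width: 0.035
```

Request:
drive_tool --steps '[20,0,0,-2,0,20,0,0,-2,0,20,0,0,-1,0,20,0,0,0,0,20,0,0,0,0]'

```text
clock: 6.87
position: [0.4871, 0.147, 0.0902]
tool_rot: [-1.571, 0.0, -0.931]
force: [-0.2, -0.8, -1.3]
grip_width: 0.0344
```

Request:
drive_tool --steps '[20,0,0,-1,0,20,0,0,-1,0,20,0,0,-1,0,20,0,0,0,0,20,0,0,0,0]'

```text
clock: 7.28
position: [0.4871, 0.147, 0.0872]
tool_rot: [-1.571, 0.0, -0.932]
force: [-1.0, 0.2, -1.3]
grip_width: 0.0346
```

Request:
drive_tool --steps '[20,0,0,-1,0,20,0,0,-1,0,20,0,0,-1,0,20,0,0,0,0,20,0,0,0,0]'

```text
clock: 7.7
position: [0.4872, 0.147, 0.0844]
tool_rot: [-1.571, -0.0, -0.932]
force: [-1.3, 0.0, 3.8]
grip_width: 0.0348
```

Request:
drive_tool --steps '[20,0,0,-0.5,0,20,0,0,-0.5,0,20,0,0,0,0,20,0,0,0,0,20,0,0,0,0]'

```text
clock: 8.12
position: [0.4872, 0.147, 0.0842]
tool_rot: [-1.57, -0.0, -0.932]
force: [-8.4, -2.2, 26.8]
grip_width: 0.035
```

Request:
drive_tool --steps '[40,0,0,0,0,55,0,0,0.5,0,70,0,0,0,0,70,0,0,0,0,70,0,0,0,0]'

```text
clock: 8.53
position: [0.4871, 0.1469, 0.0837]
tool_rot: [-1.571, 0.0, -0.932]
force: [-0.5, 0.3, 1.2]
grip_width: 0.0704
```

```bash
python3 - <<'E'
from h import *
s=monitor.observe(); print(s['position'],s['grip_width'],s['force'])
d=snap('wrist','w3.png'); im=cv2.imread('pics/w3.png'); cv2.imwrite('pics/c3.png',im[150:480,120:520])
E
```

```text
[0.48712798 0.14693934 0.08366166] 0.07039165829064412 [-0.45074393  0.34053037  1.17901805]
```

View pics/c3.png

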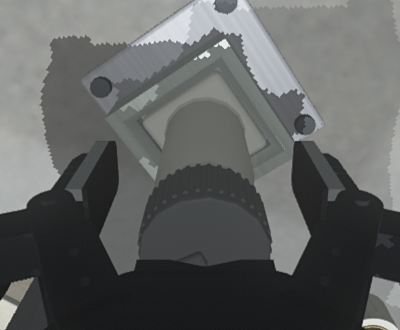

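Request:
drive_tool --steps '[70,0,0,10,0,70,0,0,13,0,70,0,0,10,0,70,0,0,0,6.5,70,0,0,0,6.5]'

```text
clock: 9.0
position: [0.4877, 0.1471, 0.1182]
tool_rot: [-1.569, -0.001, -0.7]
force: [-0.0, 0.1, -0.7]
grip_width: 0.0703
```

Request:
drive_tool --steps '[70,0,0,0,6.5,70,0,0,0,6.5,70,0,0,0,6.5,70,0,0,0,6.5,70,0,0,0,6.5]'

```text
clock: 9.42
position: [0.4874, 0.1468, 0.1176]
tool_rot: [-1.571, -0.001, -0.132]
force: [0.0, -0.2, 0.3]
grip_width: 0.0699
```

Request:
drive_tool --steps '[70,0,0,0,6.5,70,0,0,0,6.5,70,0,0,0,6.5,70,0,0,0,6.5,70,0,0,0,6.5]'

```text
clock: 9.83
position: [0.4874, 0.1468, 0.1175]
tool_rot: [-1.571, -0.001, 0.435]
force: [0.4, -0.3, 0.3]
grip_width: 0.0699
```

Request:
drive_tool --steps '[70,0,0,0,6.5,70,0,0,0,6.5,70,0,0,0,6.5,70,0,0,0,6.5,70,0,0,0,6.5]'

```text
clock: 10.25
position: [0.4874, 0.1467, 0.1175]
tool_rot: [-1.572, 0.0, 1.002]
force: [0.4, -0.6, 0.5]
grip_width: 0.0698
```

Request:
drive_tool --steps '[70,0,0,0,6.5,70,0,0,0,6.5,70,0,0,0,6.5,70,0,0,0,6.5,70,0,0,0,6.5]'

```text
clock: 10.67
position: [0.4875, 0.1466, 0.1175]
tool_rot: [-1.572, 0.001, 1.569]
force: [-0.0, 0.3, 0.9]
grip_width: 0.0703
```

Request:
drive_tool --steps '[70,0,0,0,6.5,70,0,0,0,6.5,70,0,0,0,6.5,70,0,0,0,6.5,70,0,0,0,6.5]'

```text
clock: 11.08
position: [0.4875, 0.1466, 0.1175]
tool_rot: [-1.571, 0.001, 2.137]
force: [-0.3, -0.1, -0.3]
grip_width: 0.0704
```

Request:
drive_tool --steps '[70,0,0,0,6.5,70,0,0,0,6.5,70,0,0,0,6.5,70,0,0,0,0,70,0,0,0,0]'

```text
clock: 11.5
position: [0.4873, 0.1467, 0.1171]
tool_rot: [-1.571, 0.0, 2.468]
force: [-1.0, 0.0, 0.9]
grip_width: 0.0699
```

```bash
python3 - <<'E'
from h import *
s=monitor.observe(); print(s['position'],s['tool_rot'],s['grip_width'],s['force'],s['moment'],s['qpos'])
E
```

```text
[0.48730951 0.14665021 0.11708693] [-1.57075143e+00  3.00621236e-04  2.46778325e+00] 0.06988068133628546 [-0.95367641  0.00776026  0.93815623] [ 0.01491646 -0.01174155 -0.02124944] [ 0.35660341  0.78695996 -1.10439348  1.97321721  0.87850598  0.96499601
  1.27133717]
```

Request:
drive_tool --steps '[55,0,0,0,0,45,0,0,0,0,38,0,0,0,0,25,0,0,0,0,25,0,0,0,0]' --grip_force 25

```text
clock: 11.92
position: [0.4872, 0.147, 0.117]
tool_rot: [-1.571, 0.0, 2.471]
force: [-1.4, -0.9, 3.4]
grip_width: 0.0351
```

Request:
drive_tool --steps '[25,0,0,0,0,25,0,0,0,0,25,0,0,0,0,25,0,0,-0.08,-6.5,25,0,0,-0.08,-6.5]'

```text
clock: 12.33
position: [0.4872, 0.147, 0.1167]
tool_rot: [-1.571, -0.0, 2.24]
force: [-2.1, -0.7, 6.2]
grip_width: 0.0356
```

```bash
python3 - <<'E'
from h import *
s=monitor.observe(); print(s['position'],s['tool_rot'],s['grip_width'],s['force'],s['moment'])
E
```

```text
[0.4872259  0.14700725 0.11669038] [-1.57105209e+00 -3.06983709e-04  2.24003637e+00] 0.03555970668008341 [-2.09934479 -0.73926918  6.2406659 ] [-0.13403883  0.31000463  0.02965746]
```

Request:
drive_tool --steps '[25,0,0,-0.07,-6.5,25,0,0,-0.07,-6.5,25,0,0,-0.07,-6.5,25,0,0,-0.07,-6.5,25,0,0,-0.07,-6.5]'

```text
clock: 12.75
position: [0.4872, 0.1471, 0.1164]
tool_rot: [-1.571, -0.0, 1.672]
force: [-1.5, -0.9, 4.9]
grip_width: 0.0352
```

Request:
drive_tool --steps '[25,0,0,-0.07,-6.5,25,0,0,-0.07,-6.5,25,0,0,-0.07,-6.5,25,0,0,-0.07,-6.5,25,0,0,-0.07,-6.5]'

```text
clock: 13.17
position: [0.4872, 0.1471, 0.116]
tool_rot: [-1.571, -0.0, 1.105]
force: [-1.4, -0.7, 4.6]
grip_width: 0.0353
```

Request:
drive_tool --steps '[25,0,0,-0.07,-6.5,25,0,0,-0.07,-6.5,25,0,0,-0.07,-6.5,25,0,0,-0.07,-6.5,25,0,0,-0.07,-6.5]'

```text
clock: 13.58
position: [0.4872, 0.1471, 0.1157]
tool_rot: [-1.571, -0.0, 0.538]
force: [-0.7, 0.2, 4.5]
grip_width: 0.0352
```

Request:
drive_tool --steps '[25,0,0,-0.07,-6.5,25,0,0,-0.07,-6.5,25,0,0,-0.07,-6.5,25,0,0,-0.07,-6.5,25,0,0,0,0]'

```text
clock: 14.0
position: [0.4872, 0.1472, 0.1155]
tool_rot: [-1.571, -0.001, 0.084]
force: [-0.3, 0.3, 3.1]
grip_width: 0.0352
```

```bash
python3 - <<'E'
from h import *
s=monitor.observe(); print(s['position'],s['tool_rot'],s['grip_width'],s['force'],s['moment'],s['qpos'])
E
```

```text
[0.48721059 0.14718444 0.11549867] [-1.57089545e+00 -5.02327037e-04  8.39463220e-02] 0.035201493022402504 [-0.25046308  0.28274182  3.05880562] [ 0.05044335  0.03108325 -0.04235259] [ 0.00484303  0.58208409 -0.55646089  1.99041031  0.46993487  0.69691015
 -0.76166776]
```

Request:
drive_tool --steps '[25,0,0,-0.07,-6,25,0,0,-0.07,-6,25,0,0,-0.07,-6,25,0,0,-0.07,-6,25,0,0,0,0]'

```text
clock: 14.42
position: [0.4872, 0.1472, 0.1151]
tool_rot: [-1.571, -0.0, -0.331]
force: [-0.5, 0.1, 4.7]
grip_width: 0.0352
```

```bash
python3 -c "
from h import *
s=monitor.observe(); print(s['position'],s['tool_rot'],s['force'],s['moment'])"
```

```text
[0.48724652 0.14716919 0.11514592] [-1.57066879e+00 -3.71624064e-04 -3.30656376e-01] [-0.49859825  0.1112633   4.68016198] [ 0.04000352 -0.05562029 -0.03951379]
```

Request:
drive_tool --steps '[25,0,0,-0.03,-2.5,25,0,0,-0.03,-2.5,25,0,0,-0.03,-2.5,25,0,0,0,-2,25,0,0,0,0]'

```text
clock: 14.83
position: [0.4873, 0.1471, 0.115]
tool_rot: [-1.571, -0.0, -0.49]
force: [-0.3, 0.2, 5.2]
grip_width: 0.0349
```

```bash
python3 -c "
from h import *
s=monitor.observe(); print(s['position'],s['tool_rot'],s['force'],s['moment'])"
```

```text
[0.48725911 0.14711429 0.11500876] [-1.57059289e+00 -1.73059975e-04 -4.90351757e-01] [-0.31673191  0.16331742  5.17312343] [ 0.08334975  0.03185442 -0.08083311]
```

Request:
drive_tool --steps '[25,0,0,0,-2,25,0,0,0,-2,25,0,0,0,-2,25,0,0,0,0,25,0,0,0,0]'

```text
clock: 15.25
position: [0.4872, 0.1472, 0.115]
tool_rot: [-1.571, -0.0, -0.593]
force: [0.1, 1.1, 5.4]
grip_width: 0.0354
```

```bash
python3 -c "
from h import *
s=monitor.observe(); print(s['position'],s['tool_rot'],s['force'],s['moment'])"
```

```text
[0.48717576 0.14719266 0.11497586] [-1.57061247e+00 -1.43263588e-05 -5.92698887e-01] [0.05655621 1.13408431 5.37794361] [0.18594428 0.1658678  0.09625345]
```

Request:
drive_tool --steps '[25,0,0,0,-3,25,0,0,0,-3,25,0,0,0,-2,25,0,0,0,0,25,0,0,0,0]'

```text
clock: 15.67
position: [0.4868, 0.1469, 0.1148]
tool_rot: [-1.572, 0.0, -0.734]
force: [-3.0, -0.2, 4.1]
grip_width: 0.0352
```

```bash
python3 -c "
from h import *
s=monitor.observe(); print(s['position'],s['tool_rot'],s['force'],s['moment'])"
```

```text
[0.4868117  0.14691565 0.11479597] [-1.57150976e+00  2.44896815e-04 -7.33559050e-01] [-2.97167771 -0.22542639  4.13490795] [-0.03120596  0.7029906   0.54155567]
```

Request:
drive_tool --steps '[25,0,0,0,-3,25,0,0,0,-3,25,0,0,0,-2,25,0,0,0,0,25,0,0,0,0]'

```text
clock: 16.08
position: [0.487, 0.147, 0.1148]
tool_rot: [-1.571, 0.0, -0.875]
force: [-1.2, 0.5, 1.7]
grip_width: 0.0353
```

```bash
python3 -c "
from h import *
s=monitor.observe(); print(s['position'],s['tool_rot'],s['force'],s['moment'])
d=snap('wrist','w4.png'); im=cv2.imread('pics/w4.png'); cv2.imwrite('pics/c4.png',cv2.resize(im[220:440,200:460],None,fx=3,fy=2.7))"
```

```text
[0.48698913 0.14699999 0.11478977] [-1.57113008e+00  1.83181681e-04 -8.75072544e-01] [-1.17250353  0.48005876  1.68308753] [0.24314016 0.39069724 0.3368438 ]
```

View pics/c4.png

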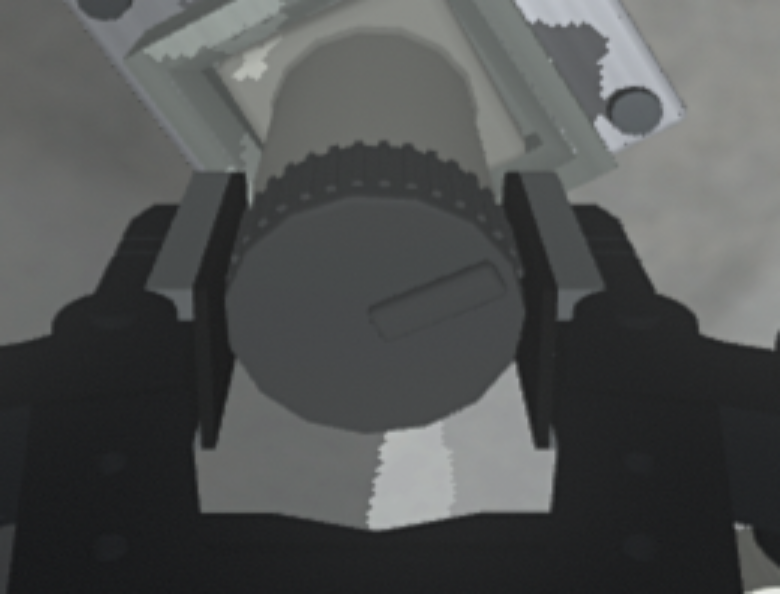

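Request:
drive_tool --steps '[25,0,0,0.07,6.5,25,0,0,0.07,6.5,25,0,0,0.07,6.5,25,0,0,0.07,6.5,25,0,0,0.07,6.5]'

```text
clock: 16.55
position: [0.4872, 0.1468, 0.1152]
tool_rot: [-1.571, 0.0, -0.304]
force: [-0.9, -0.1, -0.4]
grip_width: 0.0354
```

Request:
drive_tool --steps '[25,0,0,0.07,6.5,25,0,0,0.07,6.5,25,0,0,0.07,6.5,25,0,0,0.07,6.5,25,0,0,0.07,6.5]'

```text
clock: 16.97
position: [0.4872, 0.1468, 0.1156]
tool_rot: [-1.571, 0.0, 0.263]
force: [-1.4, 0.6, -0.0]
grip_width: 0.0355
```

Request:
drive_tool --steps '[25,0,0,0.07,6.5,25,0,0,0.07,6.5,25,0,0,0.07,6.5,25,0,0,0.07,6.5,25,0,0,0,4]'

```text
clock: 17.38
position: [0.4872, 0.1467, 0.1158]
tool_rot: [-1.571, 0.0, 0.787]
force: [-1.9, -0.3, 1.7]
grip_width: 0.0349
```

Request:
drive_tool --steps '[25,0,0,0,0,25,0,0,0,0,25,0,0,0,0,25,0,0,0,0,25,0,0,0,0]'

```text
clock: 17.8
position: [0.4872, 0.1469, 0.1159]
tool_rot: [-1.571, 0.0, 0.778]
force: [-0.0, 1.2, -1.1]
grip_width: 0.0354
```

```bash
python3 -c "
from h import *
s=monitor.observe(); print(s['position'],s['tool_rot'],s['force'],s['moment'],s['grip_width'])
d=snap('wrist','w5.png'); im=cv2.imread('pics/w5.png'); cv2.imwrite('pics/c5.png',cv2.resize(im[180:440,180:480],None,fx=2.2,fy=2.2))"
```

```text
[0.48715532 0.14689986 0.11587814] [-1.57098261e+00  1.21647401e-04  7.77980431e-01] [-0.0319884   1.17993221 -1.14447034] [0.0954419  0.03290233 0.01700391] 0.03535585559761161
```

View pics/c5.png

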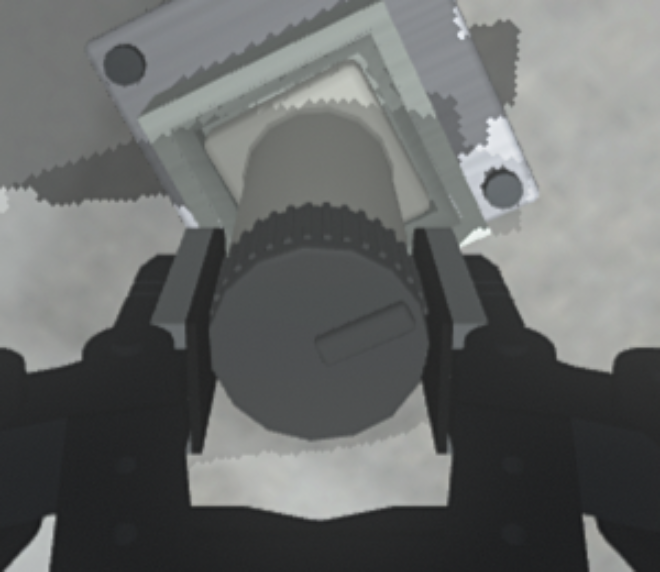

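```bash
python3 -c "
from h import *
d=load('w5.png'); p=ray(d,366.4,324.5,.131)-ray(d,326.4,340,.131); a=np.arctan2(p[1],p[0]); print('pointer',np.degrees(a),'cap',a+np.radians(18.9))
c=a+np.radians(18.9)
if 1.35<c<1.8: print(workorder.job_done())
"
```

```text
pointer 68.40553730181819 cap 1.5237690811394535
the job is handed in; nothing more can be done
None
```

I carried out the whole sequence and handed the job in at about 18 s of robot time; the interface gave no verdict.

- **Seating:** I gripped the bottle by its body and turned it about 28° to match the pocket. It went down until the force rose to about 27 N, with the tool at the height expected for the pocket floor. The close-up showed it upright with its foot in the pocket.
- **Screwing home:** I gripped the cap at 25 N and turned it clockwise in one sweep. The estimate from the images was 3.05 rad to the stop. Past that angle the moment jumped to about 0.54 N m and the fingers slipped, so I took the cap as bottomed out.
- **Backing off:** I turned the cap back 95° (1.65 rad). The pointer rib in the last picture gives about 1.52 rad open. The difference is within the foot's play in the pocket and my pixel reading, and both values are inside 1.2 to 1.94.
- **At the end:** the gripper was still closed on the cap (35 mm opening, grip set to 25 N), the foot was in the pocket, and outside forces were under 2 N.

I saw no sign that the bystanders were touched, but I took no final overview picture to confirm it. The two cameras disagreed by 2 to 4 mm on the bottle and stand positions, so I used the wrist camera's relative measurement for the fit.

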